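Shut and latch the damp chest

ROBOT

A 7-joint arm with a two-finger parallel gripper is mounted at the origin on the work surface. World frame = base frame: x ahead of the robot, y to its left, z up, the work surface at z = 0. Lengths are in m, angles in degrees, forces in N, time in s.
With the tool pointing down it reaches from about 0.425 to 0.875 m from the base axis. Payload 8.4 kg.
Tool frame: the origin (TCP) lies between the finger pads; the fingertips stand 14 mm ahead of it and the grasp point (between the pads) lies 5 mm behind it; z points along the fingers, y is the line along which they close (so a half turn about z gives the same grasp; the last joint's range is limited). The gripper opens to 87 mm and grips with 3 to 60 N. Pads are 19 mm wide; open, the fingers measure 117 mm over their backs; the gripper's body (75 mm by 190 mm) begins 51 mm behind the grasp point.
Start: joints at [-75.699, 19.091, 2.286, 83.961, -0.768, 76.965, -3.352], TCP at [0.222, 0.611, 0.237] pointing down, gripper open.
Joint ranges: [-147.57, 147.57], [-21.85, 119.76], [-74.77, 79.35], [14.55, 137.4], [-85.83, 265.84], [4.83, 119.75], [-152.11, 152.11]. Speed limits (degrees/s): [127.2, 127.2, 159.86, 159.86, 180, 180, 180].

INTERFACE

Orientations are given as a 3x3 rotation matrix whose columns are the frame's x, y, z axes.
In Python, from cell import monitor, get_image, camera_info, job gives the robot as it stands. The module is installed in compiled form; this text tells all that it offers.
- The arm moves only by the tool apply_moves, never from a script. Its argument "plan" is a list of rows, each a list of 3 entries, a list of its own where there are three numbers: the shift along the tool's x, y, z in m, then the turn, a rotation vector about the tool's x, y, z in rad, then the closure, from -1 (fully open) to 1 (shut), so that 0 is half open. In form: [[[dx, dy, dz], [wx, wy, wz], hand], ...]. A call has 1 to 20 rows; each row is the pose to reach, as a shift and turn from the pose commanded when the call began, along the tool's axes at that moment; what a row does not reach only later rows make up. A row lasts 1/12 s, in which the tool goes at most 41.7 mm and 7.16 degrees, less where a joint would pass 70% of its speed; a pose out of reach is approached as far as the arm can. A call with a gripper value outside its range is refused whole. The fingers move at their own pace and stop on an object; the grip force is fixed at half the most. Time passes only in rows, so rows that repeat a pose let the fingers close. It gives the time, the measured TCP pose, the force, the opening and the grip force at its end, in the units of the state.
- monitor.read_state(): the state, without advancing time (a new reading comes with each control period).
- get_image(name): name is "scene" or "top" or "wrist"; returns the picture (480x640x3 uint8, red, green, blue); there is no depth.
- camera_info(name): a dict with "intrinsics" (3x3 intrinsics, pixels), "rvec" (rotation vector, rad) and "tvec" (3), from world to camera coordinates, as OpenCV has them. Camera axes: x right, y down, z forward; pixel columns grow to the right and rows downward; lengths in m; the calibration is good to about 2 mm. A picture is of the moment at which its call begins: read the wrist's pose just before it. camera_info takes no time and is no camera call; for the wrist camera it gives the pose at the moment of the call.
- job.close_job(): hands the job in; it is judged then, once.
The state is a dict: "time": time; "q": joint angles; "joint_vel": joint speeds; "effort": joint torques, N m; "position": TCP position; "orientation": TCP orientation; "wrist_force": force on the tool from outside, world axes, zero at the start; "wrist_torque": the same for the moment, N m; "width": opening from 0.0 (shut) to 1.0 (fully open); "gripper_force": force on a finger pad.
Only numpy, scipy, OpenCV 4.12 (cv2) and the standard library are available. Lean on these libraries where they do the work, as an engineer would, in place of code of your own. Each camera call takes 0.05 s, during which the arm holds its last target. There are 200 camera calls.

TASK

Close up the damp chest for the night: lower its open lid until it is fully shut, without slamming it, then swing the sprung latch at its front over the wedge on the lid until the latch has dropped right down into the notch. Do not force the latch against its stop, and leave the jug, pot and tools on the table where they are.

Things in the scene. Friction and masses are not known exactly. Their poses are not given: they have to be found in the camera images.
- damp_chest: Damp chest: white enamelled steel box with unfired clay ware inside, fixed on the table; 240 mm deep (its x), 360 mm wide (its y), rim 130 mm high. Origin: centre of its underside. x points from its front to its hinged back, y to the left seen from its front (the robot's side), z up. The lid's hinge axis runs along y at x = +120, z = 130 mm; the latch's spindle is at x = -154, y = -70 mm
- lid: The chest's lid: flat white panel 240 x 360 x 18 mm, about 0.85 kg; origin at the middle of its underside (on the chest's rim, 130 mm up, when shut), axes as the chest's when shut, its front raised at first. A stiff hinge holds it where it is left; 2 to 8 N down near the front moves it. The top is bare, to be pressed, from y = 0 to 45 mm; the steel keeper (up to 17 mm high) lies at y = -117 to -3 mm near the front
- lid_front (a point): Middle of the lid's front edge, on its top surface: 148 mm above the table when the lid is fully shut, 120 mm in front of the chest's origin; 240 mm from the hinge axis
- lid_handle (a point): Middle of the bar of the steel bow handle on top of the lid: bar 10 mm thick, 80 mm long along the chest's y, its centre 28 mm above the lid's top
- spring_cap (a point): Top of the fixed steel spring cap, 25 mm across, on the latch's upright spindle, 220 mm above the table, 34 mm in front of the chest's front wall
- latch: Steel lever with two arms at right angles. Origin on its spindle axis, 160 mm up while down. Its x points along the handle arm to the knob; the nose arm lies along its -y. Unlatched, the handle points out of the chest's front (chest -x, within 17 degrees). To latch, turn it clockwise seen from above about a quarter turn, till the handle lies along the front (chest +y) and the nose over the lid
- latch_foot (a point): Underside of the square foot (10 mm wide, 12 mm long) below the nose's end, 66 mm from the spindle. With the handle some 30 to 65 degrees round from straight out it climbs the keeper, a wedge on the lid: the whole latch rises 7 mm on its spring, passes a crest and drops 6 mm into a 13 mm wide notch ended by a higher, rubber-faced stop. The keeper may sit 14 mm either way along chest y, so the latched angle varies by 13 degrees: find it by feel
- latch_knob (a point): Centre of the upright black knob, 18 mm across, 40 mm high, 100 mm from the spindle; 193 mm up at first, 200 on the crest, 194 in the notch. It must be free to rise. It takes about 1 N to swing, 2 to 9 N while climbing, less past the crest, then meets the stop: pushing on there with over about 15 N, or holding the latch down as it climbs, overloads foot and keeper and counts as forcing
- jug: Bystander: pink plastic measuring jug, 116 mm across, 130 mm high; origin at the centre of its base
- slip_pot: Bystander: worn clay-coloured pot, 96 mm across, 100 mm high, with a wooden stick leaning out of it to 139 mm; origin at the centre of its base
- rod: Bystander: steel rolling rod, 220 mm long, 12 mm diameter, lying on the table; origin under its middle, x along it
- rib_tool: Bystander: wooden-handled spatula, 200 mm long, lying on the table, x along it

How it is judged:
By the outcome, as a careful person would: the job done as asked, in the order asked, and still so for the second after the job is handed in, with the robot touching nothing.
It also fails if it takes over 72 s, if anything falls off the work surface, if the arm or the gripper's body presses on something with over 40 N, if the wrist force passes 120 N, or if a joint passes its speed limit or range.

## Working session

There is one attempt and no reset: what is moved stays moved. The work goes in short steps, Python scripts to look and compute and a tool call to move; the robot and the scene stay as the last step left them, time stands still between calls to the robot, and variables do not carry over. Pictures are saved under pics/ and viewed, at most 10 in all, crops included, and the job is handed in when it is done.

Besides the shell and the picture viewer there is one more tool, called after "Call:" by a JSON object that holds its "op" and its "data", one argument or row to a line. apply_moves: Moves the arm, as the interface text tells. Its arguments: {"type":"object","properties":{"plan":{"type":"array"}},"required":["plan"]}

```bash
mkdir -p pics
python3 - <<'E'
from cell import monitor,get_image,camera_info
import cv2,numpy as np
s=monitor.read_state()
for k in ("time","position","orientation","wrist_force","width"):print(k,np.round(s[k],3).tolist())
for n in("scene","top"):
    cv2.imwrite(f"pics/{n}0.png",get_image(n)[:,:,::-1])
    c=camera_info(n);print(n,{k:np.round(v,4).tolist() for k,v in c.items()})
E
```

```text
time 0.0
position [0.222, 0.61, 0.236]
orientation [[-0.94, 0.342, -0.0], [0.342, 0.94, -0.002], [-0.0, -0.002, -1.0]]
wrist_force [0.644, 0.62, -0.468]
width 1.0
scene {'intrinsics': [[446.2383, 0.0, 319.4425], [0.0, 446.2383, 239.4776], [0.0, 0.0, 1.0]], 'rvec': [2.0709, 1.22, -0.5426], 'tvec': [-0.2461, -0.2023, 1.4053]}
top {'intrinsics': [[575.6404, 0.0, 324.3919], [0.0, 575.6404, 246.193], [0.0, 0.0, 1.0]], 'rvec': [2.1162, -2.1476, 0.1966], 'tvec': [0.0058, 0.5604, 1.4567]}
```

View pics/scene0.png

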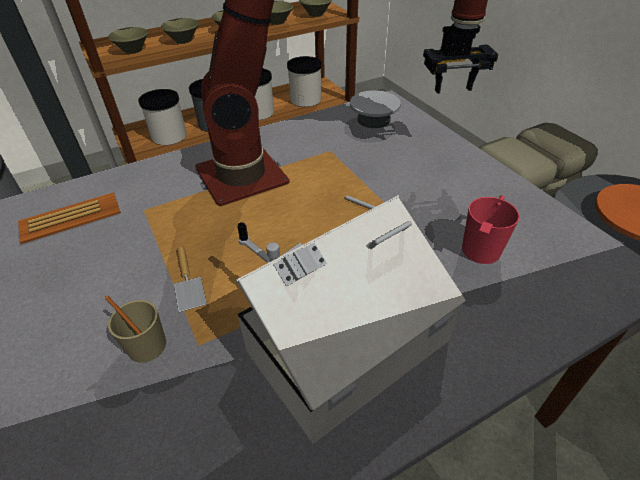

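View pics/top0.png

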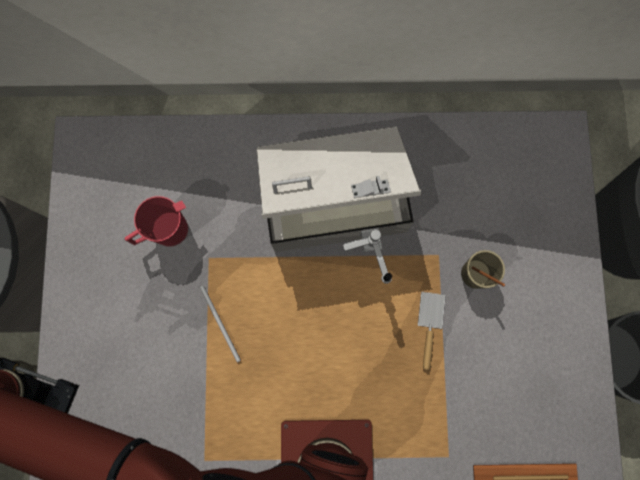

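The two views show the open lid, with the front rim at about (271,241)-(412,221) in top. The spindle is near (375,237) and the knob near (388,277). I'll enlarge that area next.

Run:
```python
import cv2
a=cv2.imread("pics/top0.png")[120:300,240:440]
b=cv2.imread("pics/scene0.png")[190:440,220:480]
cv2.imwrite("pics/topc.png",cv2.resize(a,None,fx=3.3,fy=3.3,interpolation=cv2.INTER_CUBIC))
cv2.imwrite("pics/scenec.png",cv2.resize(b,None,fx=2.4,fy=2.4,interpolation=cv2.INTER_CUBIC))
```

```text
(no output)
```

View pics/topc.png

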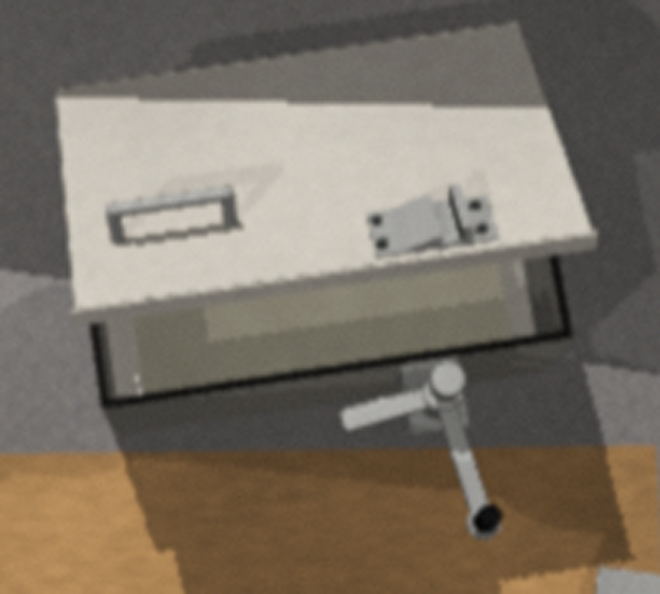

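View pics/scenec.png

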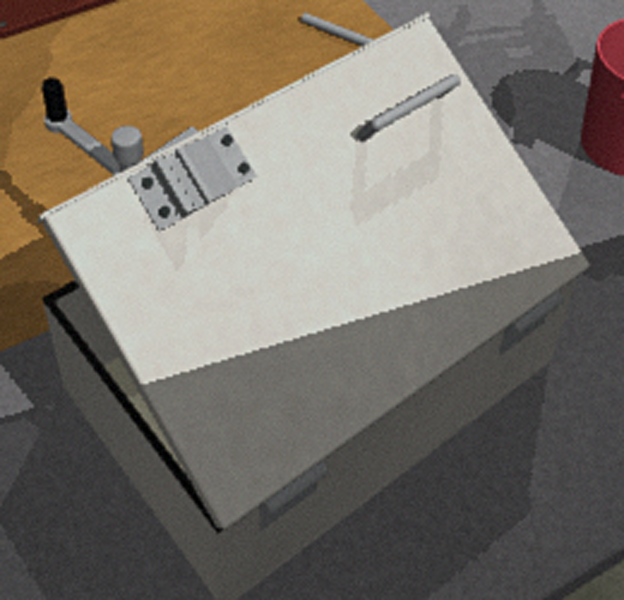

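The top crop gives the rim's front corners at (103,404) and (571,334), cap (447,378), knob top (487,517). Its lid corners are (75,310), (595,240), (57,92) and (517,22). The scene crop gives cap (127,136), knob top (54,83), and lid corners (42,214), (427,14), (220,527) and (587,264). I'll fit the poses jointly.

```bash
cat > h.py <<'E'
import numpy as np,cv2
from scipy.optimize import least_squares
from cell import monitor,get_image,camera_info
def proj(P,c):
    return cv2.projectPoints(np.float64(P).reshape(-1,1,3),c["rvec"],c["tvec"],c["intrinsics"],None)[0].reshape(-1,2)
E
cat > fit.py <<'E'
from h import *
T=camera_info("top");S=camera_info("scene")
f=lambda L,o,s:np.array(L)/s+np.array(o)
top=f([(103,404),(571,334),(447,378),(487,517),(75,310),(595,240),(57,92),(517,22)],(240,120),3.3)
sc=f([(127,134),(54,83),(42,216),(427,14),(220,527),(587,264)],(220,190),2.4)
def pts(p):
    x,y,yaw,lid,la=p
    c,s=np.cos(yaw),np.sin(yaw);R=np.array([[c,-s,0],[s,c,0],[0,0,1]])
    def L(r,yy,h): # dist from hinge, height above underside
        return (.12-r*np.cos(lid)+h*np.sin(lid),yy,.13+r*np.sin(lid)+h*np.cos(lid))
    A=dict(rl=(-.12,.18,.13),rr=(-.12,-.18,.13),cap=(-.154,-.07,.22),
     kn=(-.154-.1*np.cos(la),-.07+.1*np.sin(la),.213),fl=L(.24,.18,.018),fr=L(.24,-.18,.018),bl=L(0,.18,.018),br=L(0,-.18,.018))
    return {k:R@np.array(v)+[x,y,0] for k,v in A.items()}
def res(p):
    d=pts(p)
    return np.r_[(proj([d[k] for k in("rl","rr","cap","kn","fl","fr","bl","br")],T)-top).ravel(),(proj([d[k] for k in("cap","kn","fr","fl","br","bl")],S)-sc).ravel()]
r=least_squares(res,[.72,0,0,.6,0],loss="soft_l1")
p=r.x;print("xy",p[:2].round(4),"deg",np.degrees(p[2:]).round(1));print(r.fun.reshape(-1,2).round(1).tolist())
for k,v in pts(p).items():print(k,v.round(4))
E
python3 fit.py
```

```text
xy [ 0.6959 -0.0299] deg [ 7.8 31.  -6.8]
[[-1.0, 1.9], [0.2, 1.9], [-0.0, 1.3], [-0.3, 0.7], [-0.5, 0.5], [-0.8, -1.4], [-0.8, -0.7], [0.2, 0.5], [-1.1, 0.5], [-0.8, -0.4], [-0.4, 0.2], [-0.4, 0.8], [0.6, 1.9], [1.5, 1.3]]
rl [0.5527 0.1322 0.13  ]
rr [ 0.6014 -0.2245  0.13  ]
cap [ 0.5528 -0.1201  0.22  ]
kn [ 0.456  -0.1452  0.213 ]
fl [0.5958 0.1381 0.2691]
fr [ 0.6446 -0.2186  0.2691]
bl [0.7997 0.1659 0.1454]
br [ 0.8484 -0.1908  0.1454]
```

Call:
{"op": "apply_moves", "data": {
  "plan": [
    [[0,0,-0.04],[0,0,0],1],
    [[0,0,-0.08],[0,0,0],1],
    [[-0.6055,-0.447,-0.1],[0,0,1.0856],1],
    [[-0.6055,-0.447,-0.1],[0,0,1.0856],1],
    [[-0.6055,-0.447,-0.1],[0,0,1.0856],1],
    [[-0.6055,-0.447,-0.1],[0,0,1.0856],1],
    [[-0.6055,-0.447,-0.1],[0,0,1.0856],1],
    [[-0.6055,-0.447,-0.1],[0,0,1.0856],1],
    [[-0.6055,-0.447,-0.1],[0,0,1.0856],1],
    [[-0.6055,-0.447,-0.1],[0,0,1.0856],1],
    [[-0.6055,-0.447,-0.1],[0,0,1.0856],1],
    [[-0.6055,-0.447,-0.1],[0,0,1.0856],1],
    [[-0.6055,-0.447,-0.1],[0,0,1.0856],1],
    [[-0.6055,-0.447,-0.1],[0,0,1.0856],1],
    [[-0.6055,-0.447,-0.1],[0,0,1.0856],1],
    [[-0.6055,-0.447,-0.1],[0,0,1.0856],1],
    [[-0.6055,-0.447,-0.1],[0,0,1.0856],1],
    [[-0.6055,-0.447,-0.1],[0,0,1.0856],1],
    [[-0.6055,-0.447,-0.1],[0,0,1.0856],1],
    [[-0.6055,-0.447,-0.1],[0,0,1.0856],1]
  ]
}}

```text
time: 1.77
position: [0.6375, -0.0154, 0.3363]
orientation: [[-0.137, 0.991, -0.0], [0.991, 0.137, 0.0], [0.0, -0.0, -1.0]]
wrist_force: [0.5, 0.8, -0.2]
width: 0.004
gripper_force: 0.0
```

```bash
cat >> h.py <<'E'
Y=np.radians(7.8);C0=np.array([.6959,-.0299,0]);RC=np.array([[np.cos(Y),-np.sin(Y),0],[np.sin(Y),np.cos(Y),0],[0,0,1]])
def st():
    s=monitor.read_state();R=np.array(s["orientation"]).reshape(3,3);p=np.array(s["position"])
    print("t",round(s["time"],2),"TCP",p.round(4),"chest",(RC.T@(p-C0)).round(4),"ydeg",np.degrees(np.arctan2(R[1,1],R[0,1])).round(1),"z",R[:,2].round(3),"F",np.round(s["wrist_force"],1),"w",round(float(s["width"]),2))
    return p,R
def go(pc,p,R): # chest target -> tool shift
    return (R.T@(RC@np.array(pc)+C0-p)).round(4)
E
python3 - <<'E'
from h import *
st()
T=camera_info("top");S=camera_info("scene")
def hit(uv,c,a=np.radians(31.0),h=.026): # hit plane h above lid underside -> (r,y)
    K=c["intrinsics"];R=cv2.Rodrigues(np.float64(c["rvec"]))[0];t=np.float64(c["tvec"]).ravel()
    d=R.T@np.linalg.solve(K,[uv[0],uv[1],1]);o=-R.T@t
    o=RC.T@(o-C0);d=RC.T@d
    n=np.array([np.sin(a),0,np.cos(a)]);q=np.array([.12,0,.13])+h*n
    X=o+d*((q-o)@n)/(d@n);v=X-q
    return np.round([-v[0]*np.cos(a)+v[2]*np.sin(a),v[1]],4)
for n,u in [("L",(371,235)),("crest",(440,222)),("notchmid",(452,215)),("stopR",(463,212)),("R",(493,215)),("handle",(172,200))]:
    print("top",n,hit((240+u[0]/3.3,120+u[1]/3.3),T))
for n,u in [("L",(243,152)),("crest",(205,175)),("notch",(190,183)),("stop",(172,190)),("R",(144,203))]:
    print("sc",n,hit((220+u[0]/2.4,190+u[1]/2.4),S))
E
```

```text
t 1.77 TCP [ 0.6375 -0.0154  0.3363] chest [-0.0559  0.0223  0.3363] ydeg 7.9 z [-0.  0. -1.] F [ 0.5  0.8 -0.2] w 0.0
top L [ 0.2162 -0.0299]
top crest [ 0.2133 -0.0787]
top notchmid [ 0.2082 -0.0882]
top stopR [ 0.2068 -0.0962]
top R [ 0.2141 -0.1159]
top handle [0.1515 0.1027]
sc L [ 0.2118 -0.029 ]
sc crest [ 0.2102 -0.064 ]
sc notch [ 0.2103 -0.077 ]
sc stop [ 0.212  -0.0914]
sc R [ 0.2133 -0.1142]
```

Call:
{"op": "apply_moves", "data": {
  "plan": [
    [[0,0,0.015],[0,0,0],1],
    [[0,0,0.03],[0,0,0],1],
    [[0,0,0.042],[0,0,0],1],
    [[0,-0.001,0.05],[0,0,0],1],
    [[0,-0.002,0.055],[0,0,0],1],
    [[0,-0.004,0.06],[0,0,0],1],
    [[0,-0.006,0.065],[0,0,0],1],
    [[0,-0.007,0.07],[0,0,0],1],
    [[0,-0.009,0.075],[0,0,0],1],
    [[0,-0.01,0.08],[0,0,0],1],
    [[0,-0.0115,0.085],[0,0,0],1],
    [[0,-0.014,0.09],[0,0,0],1],
    [[0,-0.0165,0.095],[0,0,0],1],
    [[0,-0.019,0.1],[0,0,0],1],
    [[0,-0.021,0.105],[0,0,0],1],
    [[0,-0.023,0.11],[0,0,0],1]
  ]
}}

```text
time: 3.1
position: [0.6138, -0.0166, 0.2268]
orientation: [[-0.136, 0.991, 0.001], [0.991, 0.136, 0.0], [0.0, 0.001, -1.0]]
wrist_force: [-1.2, -0.2, 5.0]
width: 0.007
gripper_force: 2.0
```

Call:
{"op": "apply_moves", "data": {
  "plan": [
    [[0,-0.002,0.004],[0,0,0],1],
    [[0,-0.003,0.008],[0,0,0],1],
    [[0,-0.005,0.012],[0,0,0],1],
    [[0,-0.006,0.016],[0,0,0],1],
    [[0,-0.007,0.02],[0,0,0],1],
    [[0,-0.0085,0.024],[0,0,0],1],
    [[0,-0.0095,0.028],[0,0,0],1],
    [[0,-0.0105,0.032],[0,0,0],1],
    [[0,-0.0115,0.036],[0,0,0],1],
    [[0,-0.0125,0.04],[0,0,0],1],
    [[0,-0.013,0.044],[0,0,0],1],
    [[0,-0.0135,0.047],[0,0,0],1],
    [[0,-0.014,0.05],[0,0,0],1],
    [[0,-0.0145,0.052],[0,0,0],1],
    [[0,-0.015,0.054],[0,0,0],1],
    [[0,-0.015,0.056],[0,0,0],1]
  ]
}}

```text
time: 4.43
position: [0.599, -0.0191, 0.1704]
orientation: [[-0.136, 0.991, -0.0], [0.991, 0.136, -0.0], [-0.0, -0.0, -1.0]]
wrist_force: [0.9, 0.9, 3.8]
width: 0.002
gripper_force: 1.6
```

Call:
{"op": "apply_moves", "data": {
  "plan": [
    [[0,0,0.002],[0,0,0],1],
    [[0,0,0.0035],[0,0,0],1],
    [[0,0,0.005],[0,0,0],1],
    [[0,0,0.006],[0,0,0],1],
    [[0,0,0.007],[0,0,0],1],
    [[0,0,0.008],[0,0,0],1],
    [[0,0,0.0085],[0,0,0],1],
    [[0,0,0.009],[0,0,0],1],
    [[0,0,0.009],[0,0,0],1]
  ]
}}

```text
time: 5.18
position: [0.5987, -0.0193, 0.1624]
orientation: [[-0.136, 0.991, -0.001], [0.991, 0.136, 0.0], [0.001, -0.001, -1.0]]
wrist_force: [-8.3, 0.2, 14.4]
width: 0.004
gripper_force: 7.2
```

Call:
{"op": "apply_moves", "data": {
  "plan": [
    [[0,0,0.0008],[0,0,0],1],
    [[0,0,0.0015],[0,0,0],1],
    [[0,0,0.0015],[0,0,0],1],
    [[0,0,0.0015],[0,0,0],1]
  ]
}}

```text
time: 5.52
position: [0.5987, -0.0193, 0.1622]
orientation: [[-0.135, 0.991, -0.001], [0.991, 0.135, 0.001], [0.001, -0.0, -1.0]]
wrist_force: [-13.4, 0.6, 26.5]
width: 0.006
gripper_force: 13.3
```

Call:
{"op": "apply_moves", "data": {
  "plan": [
    [[0,0,-0.02],[0,0,0],1],
    [[0,0,-0.06],[0,0,0],1],
    [[0,0,-0.1],[0,0,0],1],
    [[-0.02,-0.03,-0.11],[0,0,-0.02],1],
    [[-0.045,-0.06,-0.11],[0,0,-0.04],1],
    [[-0.07,-0.09,-0.11],[0,0,-0.06],1],
    [[-0.1,-0.12,-0.11],[0,0,-0.1],1],
    [[-0.12,-0.14,-0.11],[0,0,-0.119],1],
    [[-0.144,-0.154,-0.11],[0,0,-0.119],1],
    [[-0.144,-0.154,-0.1],[0,0,-0.119],1],
    [[-0.144,-0.154,-0.1],[0,0,-0.119],1]
  ]
}}

```text
time: 6.43
position: [0.465, -0.1839, 0.2589]
orientation: [[-0.249, 0.968, -0.0], [0.968, 0.249, 0.001], [0.001, -0.0, -1.0]]
wrist_force: [0.9, 1.2, -0.4]
width: 0.006
gripper_force: 0.0
```

Run:
```python
from h import *
st()
im=get_image("scene")[:,:,::-1]
a=cv2.resize(im[170:440,180:480],None,fx=2.2,fy=2.2,interpolation=cv2.INTER_CUBIC)
cv2.imwrite("pics/s1.png",a)
S=camera_info("scene");T=camera_info("top")
ch=lambda P:[RC@np.array(p)+C0 for p in P]
P=ch([(-.12,.18,.148),(-.12,-.18,.148),(.12,.18,.148),(.12,-.18,.148),(-.2533,-.0818,.213)])
print(((proj(P,S)-[180,170])*2.2).round(0).tolist())
```

```text
t 6.43 TCP [ 0.465  -0.1839  0.2589] chest [-0.2496 -0.1213  0.2589] ydeg 14.4 z [-0.     0.001 -1.   ] F [ 0.9  1.2 -0.4] w 0.01
[[436.0, 132.0], [122.0, 304.0], [622.0, 280.0], [283.0, 520.0], [136.0, 119.0]]
```

View pics/s1.png

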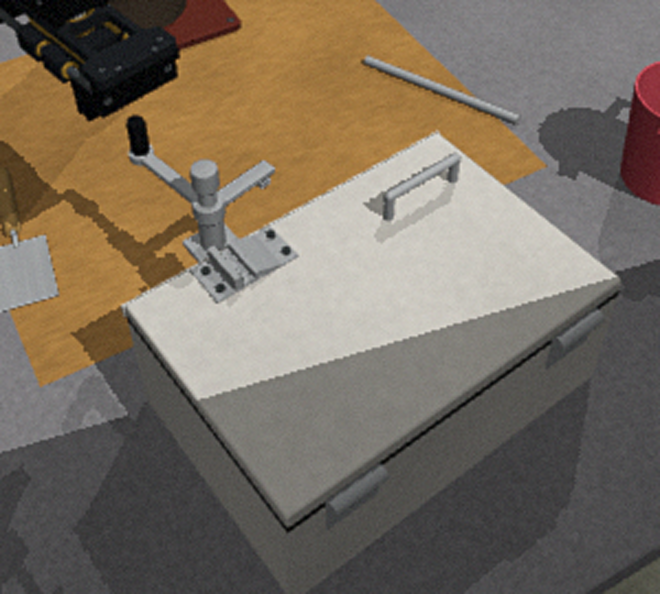

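The lid is shut, since its corners match the shut prediction. The knob top is at (137,118), also as predicted. Next I lower the closed fingers beside the knob and start the swing.

Call:
{"op": "apply_moves", "data": {
  "plan": [
    [[0,0,0.03],[0,0,0],1],
    [[0,0,0.055],[0,0,0],1],
    [[0,0,0.059],[0,0,0],1],
    [[0.006,0,0.059],[0,0,0],1],
    [[0.012,0,0.059],[0,0,0],1],
    [[0.016,0,0.059],[0,0,0],1],
    [[0.02,0,0.059],[0,0,0],1],
    [[0.0244,-0.0007,0.059],[0,0,0.0436],1],
    [[0.0288,-0.0012,0.059],[0,0,0.0873],1],
    [[0.0333,-0.0015,0.059],[0,0,0.1309],1],
    [[0.0377,-0.0017,0.059],[0,0,0.1745],1],
    [[0.0421,-0.0016,0.059],[0,0,0.2182],1],
    [[0.0465,-0.0014,0.059],[0,0,0.2618],1],
    [[0.0509,-0.0009,0.059],[0,0,0.3054],1],
    [[0.0553,-0.0003,0.059],[0,0,0.3491],1],
    [[0.0597,0.0006,0.059],[0,0,0.3927],1],
    [[0.064,0.0016,0.059],[0,0,0.4363],1]
  ]
}}

```text
time: 7.9
position: [0.452, -0.12, 0.2021]
orientation: [[0.182, 0.983, 0.002], [0.983, -0.182, 0.0], [0.0, 0.002, -1.0]]
wrist_force: [-0.0, -0.9, -0.5]
width: 0.004
gripper_force: 0.5
```

Run:
```python
from h import *
p,R=st()
print("t dir F",R.T@np.array(monitor.read_state()["wrist_force"]))
cv2.imwrite("pics/t2.png",cv2.resize(get_image("top")[:,:,::-1][180:330,290:450],None,fx=4,fy=4,interpolation=cv2.INTER_CUBIC))
```

```text
t 7.9 TCP [ 0.452  -0.12    0.2021] chest [-0.2538 -0.0561  0.2021] ydeg -10.5 z [ 0.002  0.    -1.   ] F [-0.  -0.9 -0.5] w 0.0
t dir F [-0.90435395  0.1463028   0.45368481]
```

View pics/t2.png

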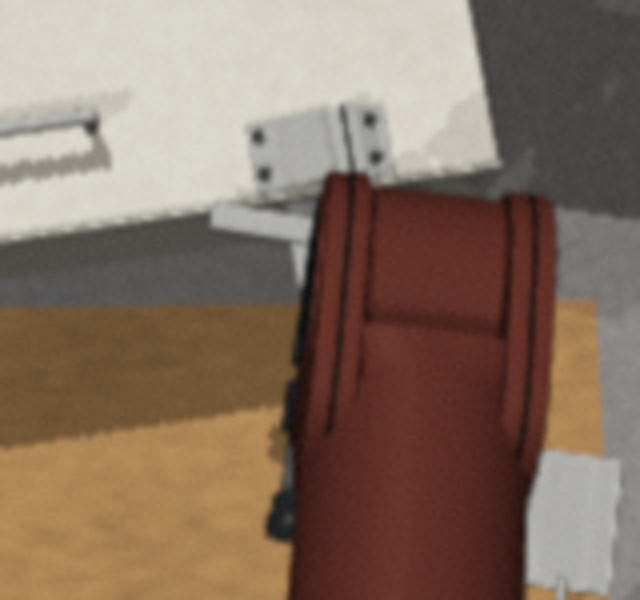

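The nose has swung with the handle and the knob rides on the fingers. In the crop the notch lies at about u=328-345, so the latched angle should be near 100°. I'll carry on in stages.

Call:
{"op": "apply_moves", "data": {
  "plan": [
    [[0.0044,-0.0007,0],[0,0,0.0436],1],
    [[0.0088,-0.0012,0],[0,0,0.0873],1],
    [[0.0133,-0.0015,0],[0,0,0.1309],1],
    [[0.0177,-0.0017,0],[0,0,0.1745],1],
    [[0.0221,-0.0016,0],[0,0,0.2182],1],
    [[0.0265,-0.0014,0],[0,0,0.2618],1],
    [[0.0309,-0.0009,0],[0,0,0.3054],1],
    [[0.0353,-0.0003,0],[0,0,0.3491],1],
    [[0.0397,0.0006,0],[0,0,0.3927],1],
    [[0.044,0.0016,0],[0,0,0.4363],1]
  ]
}}

```text
time: 8.78
position: [0.4614, -0.0771, 0.2019]
orientation: [[0.58, 0.815, 0.001], [0.815, -0.58, 0.0], [0.001, 0.001, -1.0]]
wrist_force: [0.1, -1.3, 0.5]
width: 0.005
gripper_force: 0.5
```

```bash
cat > f.py <<'E'
from h import *
p,R=st()
F=R.T@np.array(monitor.read_state()["wrist_force"])
c=RC.T@(p-C0);th=7.8-np.degrees(np.arctan2(R[1,1],R[0,1]))
a=np.radians(th);t=np.array([np.sin(a),np.cos(a)]);K=c[:2]+.0185*t-[-.154,-.07]
print("theta",th.round(1),"knob ang",np.degrees(np.arctan2(K[1],-K[0])).round(1),"r",np.hypot(*K).round(4),"Ftool",F.round(2))
E
python3 f.py
```

```text
t 8.78 TCP [ 0.4614 -0.0771  0.2019] chest [-0.2388 -0.0149  0.2019] ydeg -35.4 z [ 0.001  0.    -1.   ] F [ 0.1 -1.3  0.5] w 0.0
theta 43.2 knob ang 43.6 r 0.0995 Ftool [-1.    0.8  -0.51]
```

Call:
{"op": "apply_moves", "data": {
  "plan": [
    [[0.0044,-0.0007,0],[0,0,0.0436],1],
    [[0.0088,-0.0012,0],[0,0,0.0873],1],
    [[0.0133,-0.0015,-0.0003],[0,0,0.1309],1],
    [[0.0177,-0.0017,-0.0007],[0,0,0.1745],1],
    [[0.0221,-0.0016,-0.001],[0,0,0.2182],1],
    [[0.0265,-0.0014,-0.0014],[0,0,0.2618],1]
  ]
}}

```text
time: 9.28
position: [0.4754, -0.0546, 0.2031]
orientation: [[0.771, 0.637, 0.001], [0.637, -0.771, 0.0], [0.001, 0.0, -1.0]]
wrist_force: [-1.4, -1.8, -0.9]
width: 0.004
gripper_force: 0.5
```

```bash
python3 f.py
```

```text
t 9.28 TCP [ 0.4754 -0.0546  0.2031] chest [-0.2218  0.0054  0.2031] ydeg -50.4 z [ 0.001  0.    -1.   ] F [-1.4 -1.8 -0.9] w 0.0
theta 58.2 knob ang 58.5 r 0.0998 Ftool [-2.19  0.5   0.93]
```

Call:
{"op": "apply_moves", "data": {
  "plan": [
    [[0.0044,-0.0007,-0.0006],[0,0,0.0436],1],
    [[0.0088,-0.0012,-0.0012],[0,0,0.0873],1],
    [[0.0133,-0.0015,-0.0018],[0,0,0.1309],1],
    [[0.0177,-0.0017,-0.0024],[0,0,0.1745],1]
  ]
}}

```text
time: 9.62
position: [0.4874, -0.0425, 0.2052]
orientation: [[0.87, 0.493, -0.001], [0.493, -0.87, -0.001], [-0.001, 0.0, -1.0]]
wrist_force: [-3.7, -4.5, -2.4]
width: 0.007
gripper_force: 2.6
```

```bash
python3 f.py
```

```text
t 9.62 TCP [ 0.4874 -0.0425  0.2052] chest [-0.2082  0.0158  0.2052] ydeg -60.4 z [-0.001 -0.001 -1.   ] F [-3.7 -4.5 -2.4] w 0.01
theta 68.2 knob ang 68.2 r 0.0998 Ftool [-5.4   2.06  2.39]
```

Call:
{"op": "apply_moves", "data": {
  "plan": [
    [[0.0044,-0.0007,-0.0003],[0,0,0.0436],1],
    [[0.0088,-0.0012,-0.0007],[0,0,0.0873],1],
    [[0.0133,-0.0015,-0.0011],[0,0,0.1309],1]
  ]
}}

```text
time: 9.87
position: [0.4965, -0.0347, 0.2058]
orientation: [[0.927, 0.376, -0.005], [0.376, -0.927, -0.0], [-0.004, -0.001, -1.0]]
wrist_force: [-10.5, -3.3, 4.0]
width: 0.002
gripper_force: 5.8
```

```bash
python3 f.py
```

```text
t 9.87 TCP [ 0.4965 -0.0347  0.2058] chest [-0.1982  0.0223  0.2058] ydeg -67.9 z [-0.005 -0.    -1.   ] F [-10.5  -3.3   4. ] w 0.0
theta 75.7 knob ang 74.8 r 0.1003 Ftool [-11.01  -0.95  -3.9 ]
```

Call:
{"op": "apply_moves", "data": {
  "plan": [
    [[0,0,-0.001],[0,0,0],1],
    [[0,0,-0.002],[0,0,0],1]
  ]
}}

```text
time: 10.03
position: [0.4981, -0.0345, 0.2081]
orientation: [[0.926, 0.378, -0.001], [0.378, -0.926, -0.0], [-0.001, 0.0, -1.0]]
wrist_force: [-2.1, -1.2, -1.4]
width: 0.003
gripper_force: 1.5
```

```bash
python3 f.py
```

```text
t 10.03 TCP [ 0.4981 -0.0345  0.2081] chest [-0.1966  0.0223  0.2081] ydeg -67.8 z [-0.001 -0.    -1.   ] F [-2.1 -1.2 -1.4] w 0.0
theta 75.6 knob ang 75.7 r 0.1 Ftool [-2.35  0.33  1.4 ]
```

Call:
{"op": "apply_moves", "data": {
  "plan": [
    [[0.0022,-0.0003,-0.0004],[0,0,0.0218],1],
    [[0.0044,-0.0007,-0.0009],[0,0,0.0436],1],
    [[0.0066,-0.001,-0.0013],[0,0,0.0654],1]
  ]
}}

```text
time: 10.28
position: [0.5029, -0.0312, 0.209]
orientation: [[0.949, 0.314, -0.003], [0.314, -0.949, -0.0], [-0.003, -0.001, -1.0]]
wrist_force: [-10.0, -2.0, 0.8]
width: 0.008
gripper_force: 4.9
```

```bash
python3 f.py
```

```text
t 10.28 TCP [ 0.5029 -0.0312  0.209 ] chest [-0.1914  0.0249  0.209 ] ydeg -71.7 z [-0.003 -0.    -1.   ] F [-10.   -2.    0.8] w 0.01
theta 79.5 knob ang 78.9 r 0.1001 Ftool [-10.14  -1.22  -0.76]
```

Call:
{"op": "apply_moves", "data": {
  "plan": [
    [[0,0,-0.0006],[0,0,0],1],
    [[0,0,-0.0012],[0,0,0],1]
  ]
}}

```text
time: 10.45
position: [0.5039, -0.031, 0.2103]
orientation: [[0.949, 0.316, -0.001], [0.316, -0.949, -0.0], [-0.001, -0.0, -1.0]]
wrist_force: [-3.2, -1.6, -2.7]
width: 0.009
gripper_force: 1.8
```

```bash
python3 f.py
```

```text
t 10.45 TCP [ 0.5039 -0.031   0.2103] chest [-0.1904  0.0249  0.2103] ydeg -71.6 z [-0.001 -0.    -1.   ] F [-3.2 -1.6 -2.7] w 0.01
theta 79.4 knob ang 79.5 r 0.1 Ftool [-3.56  0.52  2.68]
```

Call:
{"op": "apply_moves", "data": {
  "plan": [
    [[0.0017,-0.0003,-0.0006],[0,0,0.017],1],
    [[0.0035,-0.0005,-0.0012],[0,0,0.035],1],
    [[0.0035,-0.0005,-0.0016],[0,0,0.035],1]
  ]
}}

```text
time: 10.7
position: [0.507, -0.0295, 0.2117]
orientation: [[0.96, 0.281, -0.001], [0.281, -0.96, -0.0], [-0.001, -0.0, -1.0]]
wrist_force: [-3.7, -1.1, -3.8]
width: 0.005
gripper_force: 2.3
```

```bash
python3 f.py
```

```text
t 10.7 TCP [ 0.507  -0.0295  0.2117] chest [-0.1871  0.0261  0.2117] ydeg -73.7 z [-0.001 -0.    -1.   ] F [-3.7 -1.1 -3.8] w 0.01
theta 81.5 knob ang 81.5 r 0.0999 Ftool [-3.82  0.    3.76]
```

Call:
{"op": "apply_moves", "data": {
  "plan": [
    [[0.0017,-0.0003,0],[0,0,0.017],1],
    [[0.0035,-0.0005,-0.0002],[0,0,0.035],1],
    [[0.0052,-0.0008,-0.0004],[0,0,0.052],1],
    [[0.0052,-0.0008,-0.0006],[0,0,0.052],1]
  ]
}}

```text
time: 11.03
position: [0.5113, -0.0271, 0.2123]
orientation: [[0.973, 0.231, -0.002], [0.231, -0.973, -0.0], [-0.002, -0.0, -1.0]]
wrist_force: [-7.5, -0.7, -0.6]
width: 0.003
gripper_force: 3.5
```

```bash
python3 f.py
```

```text
t 11.03 TCP [ 0.5113 -0.0271  0.2123] chest [-0.1825  0.0278  0.2123] ydeg -76.6 z [-0.002 -0.    -1.   ] F [-7.5 -0.7 -0.6] w 0.0
theta 84.4 knob ang 84.2 r 0.1001 Ftool [-7.46 -1.02  0.61]
```

Call:
{"op": "apply_moves", "data": {
  "plan": [
    [[0.0017,-0.0003,-0.0003],[0,0,0.017],1],
    [[0.0035,-0.0005,-0.0006],[0,0,0.035],1],
    [[0.0052,-0.0008,-0.0009],[0,0,0.052],1],
    [[0.0052,-0.0008,-0.0012],[0,0,0.052],1]
  ]
}}

```text
time: 11.37
position: [0.5164, -0.025, 0.2135]
orientation: [[0.984, 0.18, -0.002], [0.18, -0.984, 0.0], [-0.002, -0.0, -1.0]]
wrist_force: [-6.4, -0.5, -1.5]
width: 0.005
gripper_force: 2.8
```

```bash
python3 f.py
```

```text
t 11.37 TCP [ 0.5164 -0.025   0.2135] chest [-0.1772  0.0293  0.2135] ydeg -79.6 z [-0.002  0.    -1.   ] F [-6.4 -0.5 -1.5] w 0.01
theta 87.4 knob ang 87.3 r 0.1002 Ftool [-6.36 -0.66  1.51]
```

Call:
{"op": "apply_moves", "data": {
  "plan": [
    [[0.0017,-0.0003,0],[0,0,0.017],1],
    [[0.0035,-0.0005,0],[0,0,0.035],1],
    [[0.0052,-0.0008,0],[0,0,0.052],1],
    [[0.0052,-0.0008,0],[0,0,0.052],1]
  ]
}}

```text
time: 11.7
position: [0.5224, -0.023, 0.214]
orientation: [[0.992, 0.129, 0.0], [0.129, -0.992, 0.0], [0.0, -0.0, -1.0]]
wrist_force: [-4.5, -0.2, 0.9]
width: 0.004
gripper_force: 1.9
```

```bash
python3 f.py
```

```text
t 11.7 TCP [ 0.5224 -0.023   0.214 ] chest [-0.171   0.0304  0.214 ] ydeg -82.6 z [ 0.  0. -1.] F [-4.5 -0.2  0.9] w 0.0
theta 90.4 knob ang 90.9 r 0.1003 Ftool [-4.45 -0.35 -0.87]
```

Call:
{"op": "apply_moves", "data": {
  "plan": [
    [[0.0017,-0.0003,0],[0,0,0.017],1],
    [[0.0035,-0.0005,0],[0,0,0.035],1],
    [[0.0052,-0.0008,0],[0,0,0.052],1],
    [[0.0052,-0.0008,0],[0,0,0.052],1]
  ]
}}

```text
time: 12.03
position: [0.5273, -0.0215, 0.2139]
orientation: [[0.997, 0.078, 0.0], [0.078, -0.997, 0.0], [0.0, -0.0, -1.0]]
wrist_force: [-4.6, 1.4, 1.0]
width: 0.001
gripper_force: 2.2
```

```bash
python3 f.py
```

```text
t 12.03 TCP [ 0.5273 -0.0215  0.2139] chest [-0.1659  0.0312  0.2139] ydeg -85.5 z [ 0.  0. -1.] F [-4.6  1.4  1. ] w 0.0
theta 93.3 knob ang 93.8 r 0.1004 Ftool [-4.52 -1.78 -0.98]
```

Plateau; continue with a short step.

Call:
{"op": "apply_moves", "data": {
  "plan": [
    [[0.0017,-0.0003,0],[0,0,0.017],1],
    [[0.0035,-0.0005,0],[0,0,0.035],1],
    [[0.0035,-0.0005,0],[0,0,0.035],1]
  ]
}}

```text
time: 12.28
position: [0.5308, -0.0207, 0.2139]
orientation: [[0.999, 0.043, 0.0], [0.043, -0.999, 0.0], [0.0, -0.0, -1.0]]
wrist_force: [-3.7, 1.6, 1.0]
width: 0.01
gripper_force: 2.1
```

```bash
python3 f.py
```

```text
t 12.28 TCP [ 0.5308 -0.0207  0.2139] chest [-0.1623  0.0316  0.2139] ydeg -87.5 z [ 0.  0. -1.] F [-3.7  1.6  1. ] w 0.01
theta 95.3 knob ang 95.8 r 0.1004 Ftool [-3.64 -1.8  -1.05]
```

Call:
{"op": "apply_moves", "data": {
  "plan": [
    [[0.0017,-0.0003,0],[0,0,0.017],1],
    [[0.0035,-0.0005,0],[0,0,0.035],1],
    [[0.0035,-0.0005,0],[0,0,0.035],1]
  ]
}}

```text
time: 12.53
position: [0.5342, -0.02, 0.2139]
orientation: [[1.0, 0.008, 0.0], [0.008, -1.0, 0.0], [0.0, -0.0, -1.0]]
wrist_force: [-4.6, 2.6, 0.1]
width: 0.003
gripper_force: 1.8
```

```bash
python3 f.py
```

```text
t 12.53 TCP [ 0.5342 -0.02    0.2139] chest [-0.1588  0.0317  0.2139] ydeg -89.5 z [ 0.  0. -1.] F [-4.6  2.6  0.1] w 0.0
theta 97.3 knob ang 97.8 r 0.1003 Ftool [-4.54 -2.65 -0.09]
```

Call:
{"op": "apply_moves", "data": {
  "plan": [
    [[0.0017,-0.0003,0],[0,0,0.017],1],
    [[0.0035,-0.0005,0],[0,0,0.035],1],
    [[0.0035,-0.0005,0],[0,0,0.035],1]
  ]
}}

```text
time: 12.78
position: [0.5379, -0.0197, 0.2139]
orientation: [[1.0, -0.027, 0.0], [-0.027, -1.0, 0.0], [0.0, -0.0, -1.0]]
wrist_force: [-3.3, 2.4, 0.6]
width: 0.003
gripper_force: 2.1
```

```bash
python3 f.py
python3 - <<'E'
from h import *
cv2.imwrite("pics/s3.png",cv2.resize(get_image("scene")[:,:,::-1][205:325,210:370],None,fx=4.5,fy=4.5,interpolation=cv2.INTER_CUBIC))
E
```

```text
t 12.78 TCP [ 0.5379 -0.0197  0.2139] chest [-0.1552  0.0316  0.2139] ydeg -91.6 z [ 0.  0. -1.] F [-3.3  2.4  0.6] w 0.0
theta 99.4 knob ang 99.8 r 0.1001 Ftool [-3.36 -2.33 -0.63]
```

View pics/s3.png

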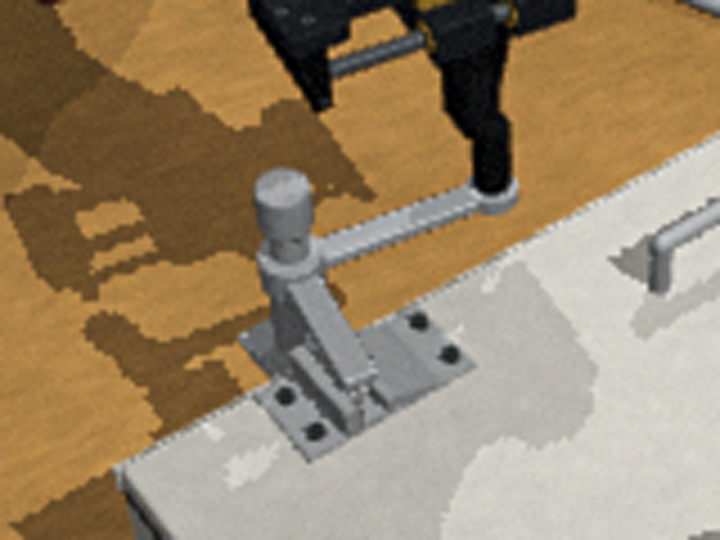

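The foot at about (362,395) is just short of the raised stop at about (325,385), over or near the crest. I'll go on in small steps.

Call:
{"op": "apply_moves", "data": {
  "plan": [
    [[0.001,-0.0002,0],[0,0,0.01],1],
    [[0.002,-0.0003,0],[0,0,0.02],1],
    [[0.003,-0.0005,0],[0,0,0.03],1],
    [[0.003,-0.0005,0],[0,0,0.03],1]
  ]
}}

```text
time: 13.17
position: [0.5406, -0.0192, 0.2139]
orientation: [[0.998, -0.057, 0.0], [-0.057, -0.998, 0.0], [0.0, -0.0, -1.0]]
wrist_force: [-5.2, 3.0, 1.0]
width: 0.007
gripper_force: 2.5
```

```bash
python3 f.py
```

```text
t 13.17 TCP [ 0.5406 -0.0192  0.2139] chest [-0.1524  0.0316  0.2139] ydeg -93.2 z [ 0.  0. -1.] F [-5.2  3.   1. ] w 0.01
theta 101.0 knob ang 101.4 r 0.1001 Ftool [-5.31 -2.68 -0.98]
```

Call:
{"op": "apply_moves", "data": {
  "plan": [
    [[0.001,-0.0002,0],[0,0,0.01],1],
    [[0.002,-0.0003,0],[0,0,0.02],1],
    [[0.002,-0.0003,0],[0,0,0.02],1]
  ]
}}

```text
time: 13.42
position: [0.5423, -0.0189, 0.2138]
orientation: [[0.997, -0.077, -0.001], [-0.077, -0.997, 0.001], [-0.001, -0.001, -1.0]]
wrist_force: [-5.1, 2.6, 2.8]
width: 0.005
gripper_force: 3.2
```

```bash
python3 f.py
```

```text
t 13.42 TCP [ 0.5423 -0.0189  0.2138] chest [-0.1507  0.0317  0.2138] ydeg -94.4 z [-0.001  0.001 -1.   ] F [-5.1  2.6  2.8] w 0.01
theta 102.2 knob ang 102.4 r 0.1002 Ftool [-5.28 -2.19 -2.81]
```

Call:
{"op": "apply_moves", "data": {
  "plan": [
    [[0,0,-0.0006],[0,0,0],1],
    [[0.001,-0.0002,-0.001],[0,0,0.01],1],
    [[0.001,-0.0002,-0.001],[0,0,0.01],1]
  ]
}}

```text
time: 13.67
position: [0.5428, -0.019, 0.2145]
orientation: [[0.996, -0.087, -0.002], [-0.087, -0.996, 0.0], [-0.002, -0.0, -1.0]]
wrist_force: [-5.8, 2.8, 1.4]
width: 0.008
gripper_force: 3.8
```

```bash
python3 f.py
```

```text
t 13.67 TCP [ 0.5428 -0.019   0.2145] chest [-0.1502  0.0316  0.2145] ydeg -95.0 z [-0.002  0.    -1.   ] F [-5.8  2.8  1.4] w 0.01
theta 102.8 knob ang 102.6 r 0.0999 Ftool [-5.99 -2.32 -1.36]
```

Call:
{"op": "apply_moves", "data": {
  "plan": [
    [[0.0008,-0.0001,0],[0,0,0.008],1],
    [[0.0015,-0.0002,0],[0,0,0.015],1],
    [[0.0015,-0.0002,0],[0,0,0.015],1]
  ]
}}

```text
time: 13.92
position: [0.5434, -0.0186, 0.2142]
orientation: [[0.995, -0.101, -0.004], [-0.101, -0.995, 0.001], [-0.004, -0.0, -1.0]]
wrist_force: [-12.1, 4.2, 2.9]
width: 0.003
gripper_force: 6.0
```

```bash
python3 f.py
python3 - <<'E'
from h import *
cv2.imwrite("pics/s4.png",cv2.resize(get_image("scene")[:,:,::-1][215:315,230:350],None,fx=6,fy=6,interpolation=cv2.INTER_CUBIC))
E
```

```text
t 13.92 TCP [ 0.5434 -0.0186  0.2142] chest [-0.1496  0.0319  0.2142] ydeg -95.8 z [-0.004  0.001 -1.   ] F [-12.1   4.2   2.9] w 0.0
theta 103.6 knob ang 102.9 r 0.1001 Ftool [-12.44  -2.96  -2.82]
```

View pics/s4.png

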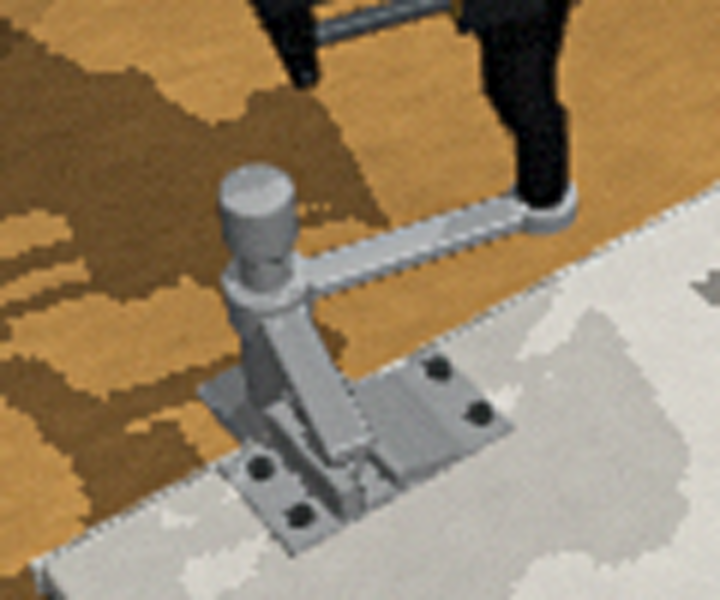

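12 N with no further motion means it's at the stop. I'll back off at once so the latch can settle.

Call:
{"op": "apply_moves", "data": {
  "plan": [
    [[-0.003,0,0],[0,0,0],1],
    [[-0.012,0,0],[0,0,0],1],
    [[-0.03,0,0],[0,0,0],1],
    [[-0.05,0,0],[0,0,0],1],
    [[-0.07,0,0],[0,0,0],1],
    [[-0.07,0,0],[0,0,0],1]
  ]
}}

```text
time: 14.47
position: [0.4733, -0.0123, 0.2151]
orientation: [[0.995, -0.102, 0.001], [-0.102, -0.995, 0.001], [0.001, -0.001, -1.0]]
wrist_force: [1.2, -1.0, 0.2]
width: 0.004
gripper_force: 0.0
```

```bash
python3 f.py
python3 - <<'E'
from h import *
im=get_image("scene")[:,:,::-1]
cv2.imwrite("pics/s5.png",cv2.resize(im[215:315,230:350],None,fx=6,fy=6,interpolation=cv2.INTER_CUBIC))
S=camera_info("scene")
for z in (.207,.213,.214,.220):
  for th in (99,101,103):
    a=np.radians(th)
    print(z,th,((proj([RC@np.array([-.154-.1*np.cos(a),-.07+.1*np.sin(a),z])+C0],S)-[230,215])*6).round(0).tolist())
print("cap",((proj([RC@np.array([-.154,-.07,.22])+C0],S)-[230,215])*6).round(0).tolist())
E
```

```text
t 14.47 TCP [ 0.4733 -0.0123  0.2151] chest [-0.2182  0.0477  0.2151] ydeg -95.8 z [ 0.001  0.001 -1.   ] F [ 1.2 -1.   0.2] w 0.0
theta 103.6 knob ang 67.8 r 0.1223 Ftool [ 1.28  0.86 -0.23]
0.207 99 [[529.0, 116.0]]
0.207 101 [[533.0, 122.0]]
0.207 103 [[537.0, 129.0]]
0.213 99 [[528.0, 103.0]]
0.213 101 [[533.0, 109.0]]
0.213 103 [[537.0, 116.0]]
0.214 99 [[528.0, 101.0]]
0.214 101 [[533.0, 107.0]]
0.214 103 [[537.0, 113.0]]
0.22 99 [[528.0, 87.0]]
0.22 101 [[532.0, 94.0]]
0.22 103 [[537.0, 100.0]]
cap [[251.0, 188.0]]
```

View pics/s5.png

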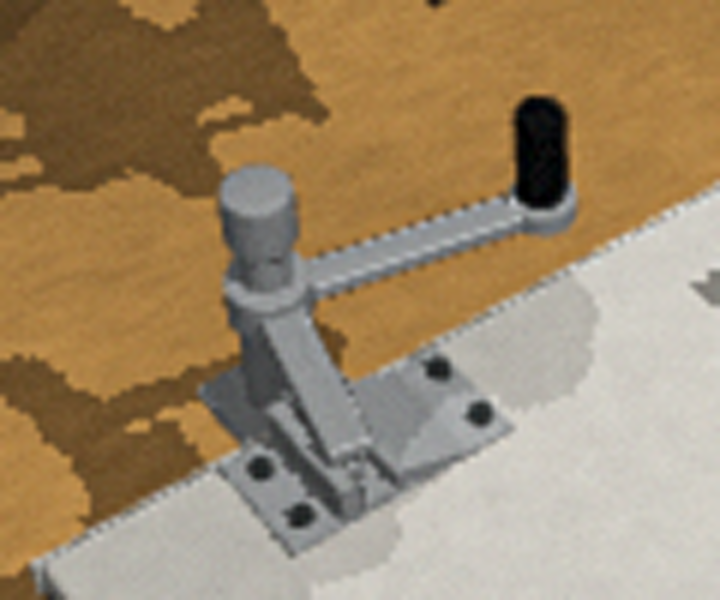

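Run:
```python
from h import *
S=camera_info("scene")
def cen(f,box,sc,off):
    x0,y0,x1,y1=box;im=cv2.imread(f)[y0:y1,x0:x1].max(axis=2)
    v,u=np.nonzero(im<45);return np.array([u.mean()+x0,v.mean()+y0])/sc+off, (v.min()+y0)/sc+off[1],(v.max()+y0)/sc+off[1]
pr=lambda th,z:proj([RC@np.array([-.154-.1*np.cos(np.radians(th)),-.07+.1*np.sin(np.radians(th)),z])+C0],S)[0]
a=cen("pics/s1.png",(120,105,160,160),2.2,np.array([180,170]))
b=cen("pics/s5.png",(500,80,585,215),6,np.array([230,215]))
print("open",a,pr(-6.8,.193)-a[0]);bias=a[0]-pr(-6.8,.193)
print("now",b)
r=least_squares(lambda p:pr(p[0]*100,p[1]*.1)+bias-b[0],[1,1.9]);print("theta,z knob",r.x*[100,.1])
r=least_squares(lambda p:pr(p[0]*100,p[1]*.1)-b[0],[1,1.9]);print("nobias",r.x*[100,.1])
for z in(.194,.2):print(z,[ (pr(t,z)+bias-b[0]).round(1).tolist() for t in(99,101,103,105)])
```

```text
open (array([242.39675939, 231.36076857]), np.float64(217.72727272727272), np.float64(240.0)) [0.55823957 0.00607156]
now (array([320.03917213, 240.48258233]), np.float64(231.33333333333334), np.float64(249.33333333333334))
theta,z knob [106.00697674   0.20039651]
nobias [104.15690951   0.19752968]
0.194 [[-2.4, -1.5], [-1.6, -0.5], [-0.9, 0.6], [-0.3, 1.7]]
0.2 [[-2.4, -3.7], [-1.7, -2.6], [-1.0, -1.5], [-0.3, -0.4]]
```

Run:
```python
from h import *
def prof(f,sc,off):
    im=cv2.imread(f,0).astype(np.float32);v=np.arange(240,280,1.)
    out=0
    for c in (270,271.,272,273):
        out=out+cv2.remap(im,np.float32((c-off[0]+.5)*sc-.5+0*v)[:,None],np.float32((v-off[1]+.5)*sc-.5)[:,None],1).ravel()/4
    return out.round().astype(int).tolist()
print(240)
for f,sc,o in(("scene0",1,(0,0)),("s1",2.2,(180,170)),("s3",4.5,(210,205)),("s4",6,(230,215)),("s5",6,(230,215))):print(f,prof(f"pics/{f}.png",sc,o))
```

```text
240
scene0 [123, 122, 124, 146, 147, 146, 149, 149, 152, 153, 144, 102, 90, 91, 93, 89, 89, 84, 76, 69, 99, 160, 198, 194, 182, 178, 201, 205, 206, 202, 203, 203, 204, 203, 204, 203, 201, 202, 201, 202]
s1 [130, 130, 132, 152, 157, 155, 158, 162, 159, 164, 154, 110, 96, 98, 97, 96, 95, 94, 84, 79, 84, 85, 89, 107, 137, 148, 129, 90, 88, 89, 89, 88, 65, 71, 74, 76, 76, 76, 78, 77]
s3 [83, 81, 107, 142, 143, 151, 163, 169, 170, 164, 160, 115, 102, 103, 105, 103, 100, 99, 87, 83, 89, 88, 96, 126, 157, 156, 116, 95, 94, 89, 84, 80, 68, 70, 68, 70, 71, 77, 78, 79]
s4 [83, 83, 113, 147, 143, 143, 153, 169, 170, 171, 163, 113, 103, 101, 103, 103, 103, 96, 87, 84, 89, 88, 96, 123, 159, 153, 116, 98, 95, 85, 80, 76, 70, 71, 67, 70, 74, 75, 79, 77]
s5 [135, 132, 126, 138, 140, 140, 144, 145, 146, 152, 150, 112, 98, 101, 100, 97, 98, 93, 85, 82, 87, 85, 92, 118, 154, 152, 122, 95, 94, 84, 76, 69, 66, 68, 66, 68, 68, 71, 72, 71]
```

Call:
{"op": "apply_moves", "data": {
  "plan": [
    [[-0.01,0,-0.03],[0,0,0],1],
    [[-0.02,0,-0.07],[0,0,0],1],
    [[-0.02,-0.04,-0.11],[0,0,0],1],
    [[-0.02,-0.08,-0.14],[0,0,0],1],
    [[-0.02,-0.12,-0.16],[0,0,0],1],
    [[-0.02,-0.16,-0.16],[0,0,0],1],
    [[-0.02,-0.2,-0.16],[0,0,0],1],
    [[-0.02,-0.24,-0.16],[0,0,0],1],
    [[-0.02,-0.28,-0.16],[0,0,0],1],
    [[-0.02,-0.3,-0.16],[0,0,0],1],
    [[-0.02,-0.3,-0.16],[0,0,0],1]
  ]
}}

```text
time: 15.43
position: [0.485, 0.2972, 0.373]
orientation: [[0.996, -0.092, -0.001], [-0.092, -0.996, 0.001], [-0.001, -0.001, -1.0]]
wrist_force: [-0.9, 1.1, -1.0]
width: 0.001
gripper_force: 0.0
```

Run:
```python
from h import *
st()
t=get_image("top")[:,:,::-1];s=get_image("scene")[:,:,::-1]
cv2.imwrite("pics/t6.png",t);cv2.imwrite("pics/s6.png",s)
A=cv2.resize(t[190:260,320:390],(560,560),interpolation=cv2.INTER_CUBIC)
B=cv2.resize(s[220:300,245:330],None,fx=560/80,fy=560/80,interpolation=cv2.INTER_CUBIC)
M=np.hstack([A,B]);M=cv2.resize(M,(800,int(M.shape[0]*800/M.shape[1])));print(M.shape)
cv2.imwrite("pics/m6.png",M)
```

```text
t 15.43 TCP [0.485  0.2972 0.373 ] chest [-0.1646  0.3527  0.373 ] ydeg -95.3 z [-0.001  0.001 -1.   ] F [-0.9  1.1 -1. ] w 0.0
(387, 800, 3)
```

View pics/m6.png

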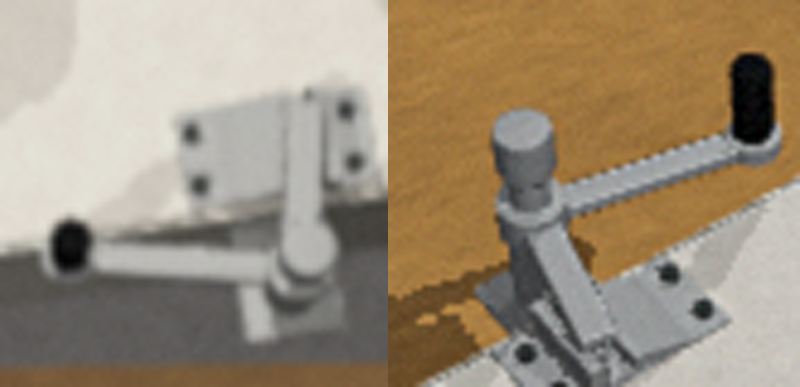

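Left is top, right is scene. The nose lies beside the stop and the knob is free, at about (70,245) and (752,98). I'll triangulate the knob's height against its open state.

Run:
```python
from h import *
S=camera_info("scene");T=camera_info("top")
def cen(f,b):
    im=cv2.imread(f)[b[1]:b[3],b[0]:b[2]].max(axis=2)
    w=np.clip(55-im.astype(float),0,30);v,u=np.indices(w.shape)
    return np.array([(u*w).sum()/w.sum()+b[0],(v*w).sum()/w.sum()+b[1]]),(w>0).sum()
def tri(t,s):
    r=least_squares(lambda p:np.r_[proj([p],T)[0]-t,proj([p],S)[0]-s],[.55,-.05,.2]);c=RC.T@(r.x-C0)
    d=c[:2]-[-.154,-.07];return r.x.round(4),"th",np.degrees(np.arctan2(d[1],-d[0])).round(1),"r",np.hypot(*d).round(4),"res",r.fun.round(1)
for n,ft,bt,fs,bs in(("open","top0",(381,269,396,284),"scene0",(234,218,252,242)),("now","t6",(326,226,340,243),"s6",(313,227,328,253))):
    a,na=cen(f"pics/{ft}.png",bt);b,nb=cen(f"pics/{fs}.png",bs);print(n,a,na,b,nb,*tri(a,b))
```

```text
open [387.25121556 276.87358185] 48 [242.2214322  231.26282377] 141 [ 0.4591 -0.1474  0.1967] th -8.4 r 0.0976 res [ 0.1  0.   0.1 -0. ]
now [332.22090909 234.25909091] 40 [319.4985119  239.99751984] 139 [ 0.5622 -0.0207  0.1975] th 103.2 r 0.0999 res [ 0.2  0.1  0.2 -0. ]
```

The knob is 0.8 mm above its open height, against an expected 1 mm in the notch and 7 mm on the crest. The latch has dropped in.

```bash
python3 -c "
from cell import job;print(job.close_job())"
```

```text
the job is handed in; nothing more can be done
None
```

The job is handed in: the lid is shut and the latch is down in the notch at about 103°. The knob sits 0.8 mm above its open height, the push peaked at about 12 N at the stop, the arm is clear, and it took about 15.5 s with the jug, pot and tools untouched.

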